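# Pack the jar in its case and press the lid home

## Robot

A 6-joint arm with a two-finger parallel gripper is mounted at the origin on a cart in front of the work surface, level with it; the furniture and walls round the work are solid. World frame = base frame: x ahead of the robot, y to its left, z up, the work surface at z = 0. Lengths are in m, angles in degrees, forces in N, time in s.
With the tool pointing down it reaches from about 0.3 to 0.75 m from the base axis. Payload 8.5 kg.
Tool frame: the origin (TCP) lies on the centre line of the jaws, within the pads' length; the fingertips stand 17 mm ahead of it and the grasp point (between the pads) lies 2 mm behind it (env.tip_extent is the distance from the TCP to the fingertips, in m); z points along the fingers, y is the direction in which the jaws open and shut (so a half turn about z gives the same grasp; the last joint's range is limited). The gripper opens to 85 mm and grips with 20 to 120 N. Pads are 22 mm wide; open, the fingers measure 114 mm over their backs; the gripper's body (76 mm by 85 mm) begins 54 mm behind the grasp point. The pads swing forward as they close: fully open they stand 13 mm farther back than shut.
Start: joints at [60.373, 21.807, 74.336, -0, 83.858, -12.336], TCP at [0.163, 0.525, 0.248] pointing down, gripper open.
Joint ranges: [-178.18, 178.18], [-50.72, 133.34], [12.68, 142.11], [-81.47, 261.47], [9.98, 163.14], [-165.26, 165.26]. Speed limits (degrees/s): [136.94, 136.94, 180, 180, 180, 180].

## Interface

Orientations are given as a 3x3 rotation matrix whose columns are the frame's x, y, z axes.
In Python, from rig import telemetry, get_image, camera_params, close_job, env gives the robot as it stands.
- The arm moves only by the tool apply_moves, never from a script. Its argument "motion" is a list of rows, each an object of numbers: "tx", "ty", "tz": the shift along the tool's x, y, z in cm; "turn": the turn about the tool's z in degrees; "jaw": the gripper's target within -1 to 1 (fully open at 1, half-way at 0, shut at -1). In form: [{"tx": .., "ty": .., "tz": .., "turn": .., "jaw": ..}, ...]. A call has 1 to 5 rows; each row is the pose to reach, as a shift and turn from the pose measured when the call began, along the tool's axes at that moment; what a row does not reach only later rows make up. A row lasts 1/12 s, in which the tool goes at most 41.7 mm and 7.16 degrees, less where a joint would pass 70% of its speed; a pose out of reach is approached as far as the arm can. A call with a gripper value outside its range is refused whole. The fingers move at their own pace and stop on an object; "squeeze" is the grip in N (left out, the last holds). Time passes only in rows, so rows that repeat a pose let the fingers close. It gives the time, the measured TCP pose, the force and the opening at its end, in the units of the state.
- telemetry.observe(): the state, without advancing time (a new reading comes with each control period).
- get_image(name): name is "scene" or "top" or "wrist"; returns (picture, depth): 400x640x3 uint8, red, green, blue; 400x640 float32, m along the optical axis (not along the pixel's ray), 0 where there is no reading.
- camera_params(name): a dict with "fx", "fy", "cx", "cy" (pixels), "rvec" (rotation vector, rad) and "tvec" (3), from world to camera coordinates, as OpenCV has them. Camera axes: x right, y down, z forward; pixel columns grow to the right and rows downward; lengths in m; the calibration is good to about 2 mm. The wrist camera is an equidistant fisheye: a pixel r from the principal point sees the ray r / f radians off the axis. A picture is of the moment at which its call begins: read the wrist's pose just before it. camera_params takes no time and is no camera call; for the wrist camera it gives the pose at the moment of the call.
- close_job(): hands the job in, once; it reports no verdict.
The state is a dict: "time_s": time; "q": joint angles; "qvel": joint speeds; "joint_efforts": joint torques, N m; "position": TCP position; "tool_rot": TCP orientation; "ft_force": force on the tool from outside, world axes, zero at the start; "wrist_torque": the same for the moment, N m; "grip_width": finger opening in m.
Only numpy, scipy, OpenCV 4.12 (cv2) and the standard library are available. Lean on these libraries where they do the work, as an engineer would, in place of code of your own. Each camera call takes 0.05 s, during which the arm holds its last target. There are 200 camera calls.

## Task

Pack the black-lidded jar for dispatch: stand it upright in the round cradle inside the open white case, set the blue lid squarely on the case, then press the lid down until it is fully home at both ends (both orange catches pushed down, the lid flush on the rim all round). Press the catches down with the lid, not beforehand, and leave the white-lidded jar, the tape roll and the stamp where they are.

Things in the scene. Friction and masses are not known exactly. Their poses are not given: they have to be found in the camera images.
- case: open white rectangular transport case, fixed to the table, 120 mm (its x) by 150 mm (its y), rim 34 mm high; inner opening 96 x 124 mm, inner floor 4 mm high. Origin at the centre of its underside, z up. An orange catch bar stands up out of the top of each end wall (y = +68 and -68 mm).
- cradle (a point): centre of the round cradle on the inner floor of the case (where the centre of the jar's underside belongs, 4 mm above the table); the cradle is a grey collar 67 mm inside diameter, 8 mm high above the floor.
- black_jar: low screw-top jar with a black cap (the cap is fixed on), 59 mm diameter, 46 mm high, 0.12 kg; the cap is the upper 14 mm. Origin at the centre of its underside, z up. It may be on either side of, and trade places with, the white-capped jar.
- lid: loose blue lid, lying right way up on 1.5 mm paper, 120 (its x) x 150 mm (its y), 0.25 kg. Origin: centre of underside, z up. Lip 92 x 120 mm (88 x 116 at the bottom), 14 mm deep, enters the case opening with 2 mm play each side; flange under face at z = 14 mm; flat top at z = 40 mm. Fully home its origin is 20 mm above the case's origin; on the raised catches 27 mm. Either way round fits.
- lid_grip (a point): in the black handle bar on the lid's top, 62 mm above the lid's origin, midway along it; the bar runs along the lid's y, 14 mm wide, 70 mm long, from z = 55 to 68 mm above the lid's origin, with free space under it between its two posts
- lid_left (a point): press point on the flat top of the lid near its +y end, 56 mm from the middle (white dot)
- lid_right (a point): press point on the flat top of the lid near its -y end, 56 mm from the middle (white dot)
- catch_left (a joint): orange catch bar, 60 x 6 mm, in the case's +y end wall: 0 = raised, 7 mm above the rim; 0.007 m = pushed flush with the rim by the lid's flange. About 7 N of friction; stays where it is pushed
- catch_right (a joint): the same at the case's -y end: 0 = raised, 7 mm above the rim; 0.007 m = pushed flush with the rim
- white_jar: bystander: smaller jar with a white cap, 48 mm diameter, 40 mm high; origin at the centre of its underside
- tape: bystander: roll of tan tape lying flat, 96 mm diameter, 48 mm high; origin at the centre of its underside
- pill_press: obstacle, fixed: green hand press standing between the lid and the case, 297 mm tall; footprint x from -68 to +100 mm, y from -62 to +62 mm about its origin (centre of the ram, on the table), its lever knob at x = -85, y = -44, z = 283 mm. Carry things round behind it or high over it
- stamp: bystander: small wooden hand stamp with a dark handle, 20 x 32 mm, 54 mm high; origin at the centre of its underside
There are look-alikes about, which are no part of the job. Of the things like the black_jar, leave any that is green or purple; of the rest the larger one is meant.

How it is judged (in metres and radians):
On the way, in this order (a step that is already met when the one before it is completed fails the run):
1. the black-lidded jar stands upright in the cradle, let go, the lid not yet on the case (horizontal distance between black_jar and cradle below 0.007 m and z of black_jar in the frame of cradle below 0.003 m and angle between black_jar's own z axis and vertical below 0.08 rad and contact force between black_jar and the fingers below 0.1 N and horizontal distance between lid and case above 0.05 m), for 0.2 s.
2. the lid is squarely on the case, resting on catches of which neither has been pushed more than 4 mm (horizontal distance between lid and case below 0.006 m and angle between the x axis of lid and the x axis of case, either way round below 0.08 rad and z of lid in the frame of case below 0.0295 m and value of joint each of catch_left, catch_right below 0.004 m).
At the end, for the whole second after the job is handed in: The black-lidded jar stands upright (within 0.08 rad) in the cradle, within 7 mm of its centre and 3 mm of its floor; the lid is on the case within 6 mm and 0.08 rad of square, level within 0.03 rad, with both ends within 2 mm of fully home, both catches pushed down more than 5 mm, all at rest (horizontal distance between black_jar and cradle below 0.007 m and z of black_jar in the frame of cradle below 0.003 m and angle between black_jar's own z axis and vertical below 0.08 rad and horizontal distance between lid and case below 0.006 m and angle between the x axis of lid and the x axis of case, either way round below 0.08 rad and z of each of lid_left, lid_right in the frame of case below 0.062 m and value of joint each of catch_left, catch_right above 0.005 m and angle between lid's own z axis and vertical below 0.03 rad and linear speed of each of lid, black_jar below 0.02 m/s); the robot touches nothing.
It fails at once if the white-lidded jar is moved more than 20 mm (distance of white_jar from where it was at the start of the episode above 0.02 m).
It fails at once if the tape roll is moved more than 20 mm (distance of tape from where it was at the start of the episode above 0.02 m).
It fails at once if the stamp is moved more than 20 mm (distance of stamp from where it was at the start of the episode above 0.02 m).
It also fails if it takes over 64 s, if anything falls off the work surface, if the arm or the gripper's body presses on something with over 40 N, if the wrist force passes 120 N, or if a joint passes its speed limit or range.

## Working session

There is one attempt and no reset: what is moved stays moved. The work goes in short steps, Python scripts to look and compute and a tool call to move; the robot and the scene stay as the last step left them, time stands still between calls to the robot, and variables do not carry over. Pictures are saved under pics/ and viewed, about 8 in all and at most 12, crops included, and the job is handed in when it is done.

Besides the shell and the picture viewer there is one more tool, called after ">>>" as name(argument=value, ...), one argument or row to a line, values as JSON. apply_moves: Moves the arm, as the interface text tells. Its arguments: {"type":"object","properties":{"motion":{"type":"array"},"squeeze":{"type":"number"}},"required":["motion"]}

```bash
ls; mkdir -p pics; python3 - <<'E'
from rig import telemetry, get_image, camera_params, env
import cv2, numpy as np
o=telemetry.observe(); print(o['time_s'],o['position'],o['tool_rot'],o['grip_width'],env.tip_extent)
for n in ('top','scene'):
    p,d=get_image(n); np.savez(f'{n}0.npz',p=p,d=d); c=camera_params(n); print(n,c)
    cv2.imwrite(f'pics/{n}0.png',p[:,:,::-1])
E
```

```text
pics
0.0 [0.16336131 0.52489939 0.24770049] [[-9.54784404e-01  2.97298179e-01 -7.30436227e-04]
 [ 2.97298908e-01  9.54783600e-01 -1.27926755e-03]
 [ 3.17084616e-04 -1.43858260e-03 -9.99998915e-01]] 0.08506138240698985 0.017
top {'fx': 373.9132205108602, 'fy': 373.9132205108602, 'cx': 319.7698846929542, 'cy': 201.1367922907997, 'rvec': array([ 2.16070928, -2.04005809,  0.22706605]), 'tvec': array([0.0446647 , 0.5219608 , 1.18593575])}
scene {'fx': 501.7600114329296, 'fy': 501.7600114329296, 'cx': 318.6741533980807, 'cy': 203.9899299402765, 'rvec': array([ 2.03512086,  1.1496998 , -0.50751666]), 'tvec': array([-0.33332861, -0.20782811,  1.82120398])}
```

View pics/top0.png

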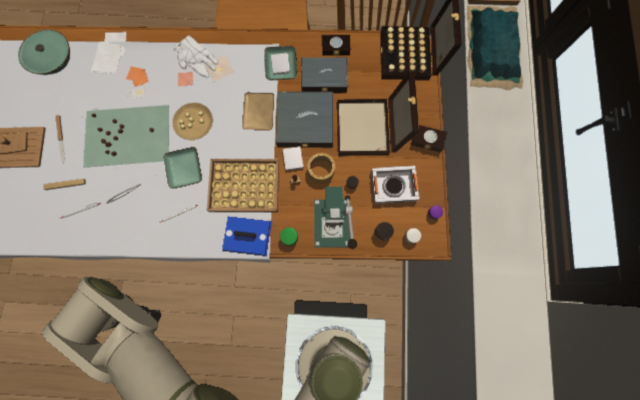

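View pics/scene0.png

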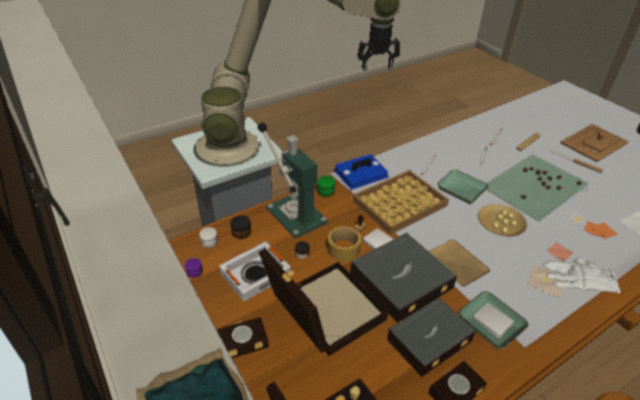

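The top view shows these jar candidates:
- Black, large: (384,232)
- Black, small: (352,183)
- Purple: (437,212)
- Green: (289,236)
- White: (414,236)

The case is at (395,185), the lid at (246,236), the press at (335,220), the tape at (320,167) and the stamp at (295,180). I choose (384,232), the larger black one, and will check it in a crop along with the measurements.

```bash
cat > h.py <<'E'
import numpy as np, cv2
from rig import telemetry, get_image, camera_params
def cam(n):
    c=camera_params(n); R=cv2.Rodrigues(np.array(c['rvec']))[0]; return c,R,np.array(c['tvec']).ravel()
def cloud(n,d,C=None):
    c,R,t=C or cam(n); v,u=np.mgrid[:d.shape[0],:d.shape[1]]
    x=(u-c['cx'])/c['fx']; y=(v-c['cy'])/c['fy']
    if n=='wrist':
        r=np.hypot(x,y); s=np.tan(np.minimum(r,1.5))/np.maximum(r,1e-9); x,y=x*s,y*s
    P=np.stack([x*d,y*d,d],-1); W=(P-t)@R; W[d<=0]=np.nan; return W
def proj(n,X,C=None):
    c,R,t=C or cam(n); p=np.atleast_2d(X)@R.T+t; x=p[:,0]/p[:,2];y=p[:,1]/p[:,2]
    if n=='wrist':
        r=np.hypot(x,y); s=np.arctan(r)/np.maximum(r,1e-9); x,y=x*s,y*s
    return np.c_[x*c['fx']+c['cx'],y*c['fy']+c['cy']]
E
python3 - <<'E'
from h import *
z=np.load('top0.npz'); p,d=z['p'],z['d']; W=cloud('top',d)
def comp(name,u,v,r,zmin,zmax):
    S=W[v-r:v+r+1,u-r:u+r+1].reshape(-1,3); m=(S[:,2]>zmin)&(S[:,2]<zmax); S=S[m]
    rect=cv2.minAreaRect((S[:,:2]*1000).astype(np.float32))
    print(name,len(S),'med',np.median(S,0).round(4),'mean',S.mean(0).round(4),'mid',((S.max(0)+S.min(0))/2).round(4),'ext',np.ptp(S,0).round(4),'rect',np.round(rect[0],1),np.round(rect[1],1),round(rect[2],1))
comp('black',384,232,13,.036,.06)
comp('white',414,236,12,.03,.06)
comp('small',352,183,10,.015,.08)
comp('green',289,236,12,.03,.08)
comp('purple',437,212,11,.02,.08)
comp('lid',246,236,30,.033,.05)
comp('lidbar',246,236,30,.058,.1)
comp('case',395,185,32,.028,.05)
comp('tape',320,167,18,.035,.06)
comp('stamp',295,180,9,.02,.08)
comp('press',335,215,40,.15,.4)
print(d[185,395],W[185,395],W[210,395])
cv2.imwrite('pics/crop0.png',cv2.resize(p[150:262,215:455,::-1],None,fx=3.3,fy=3.3,interpolation=cv2.INTER_CUBIC))
E
```

```text
black 251 med [ 0.433  -0.143   0.0464] mean [ 0.4333 -0.143   0.0462] mid [ 0.4346 -0.1436  0.0438] ext [0.0576 0.0586 0.0155] rect [ 433.6 -143.6] [55.5 56.4] 46.8
white 171 med [ 0.4239 -0.2397  0.0397] mean [ 0.424  -0.2393  0.0397] mid [ 0.4243 -0.2398  0.0389] ext [0.0444 0.0466 0.0175] rect [ 424.2 -239.7] [43.7 47. ] 3.3
small 121 med [ 0.5979 -0.0313  0.0322] mean [ 0.5977 -0.0311  0.0314] mid [ 0.5994 -0.031   0.0277] ext [0.0406 0.0387 0.0223] rect [599.4 -30.5] [40.1 37.6] 6.3
green 250 med [0.3974 0.1719 0.0465] mean [0.3969 0.1721 0.0462] mid [0.3969 0.1715 0.0419] ext [0.0555 0.0559 0.0238] rect [396.9 171.2] [55.1 55.5] 2.5
purple 146 med [ 0.5092 -0.3156  0.034 ] mean [ 0.5091 -0.3162  0.0337] mid [ 0.5094 -0.317   0.0308] ext [0.0427 0.045  0.0205] rect [ 510.1 -316.4] [41.7 42.7] 45.9
lid 1387 med [0.39   0.3129 0.0422] mean [0.3936 0.3131 0.042 ] mid [0.411  0.3118 0.0413] ext [0.154  0.1752 0.0167] rect [407.4 307.7] [151.8 175.6] 3.2
lidbar 94 med [0.3927 0.3127 0.0691] mean [0.3927 0.3126 0.069 ] mid [0.3936 0.3123 0.0667] ext [0.0172 0.067  0.016 ] rect [393.1 312.5] [67.1 13.9] 85.8
case 571 med [ 0.6009 -0.1738  0.0342] mean [ 0.6023 -0.1757  0.0346] mid [ 0.6214 -0.1624  0.0374] ext [0.1786 0.1914 0.0188] rect [ 626.8 -163.9] [182.7 173.8] 6.9
tape 263 med [0.6424 0.0787 0.0475] mean [0.6433 0.0791 0.0466] mid [0.6553 0.074  0.0447] ext [0.1169 0.1041 0.0188] rect [658.6  77.1] [ 94.4 124.3] 82.2
stamp 41 med [0.5959 0.1663 0.0479] mean [0.5968 0.1658 0.0404] mid [0.597  0.165  0.0387] ext [0.0233 0.0282 0.0369] rect [599.1 165.9] [20.4 28.6] 18.8
press 1029 med [0.458  0.0226 0.2315] mean [0.4537 0.0198 0.2351] mid [0.4356 0.0172 0.2297] ext [0.1841 0.0953 0.1394] rect [434.2  18.9] [185.9  88. ] 3.8
1.3093958 [ 0.60304375 -0.18446277  0.00683333] [ 0.51501504 -0.18684351  0.0006119 ]
```

View pics/crop0.png

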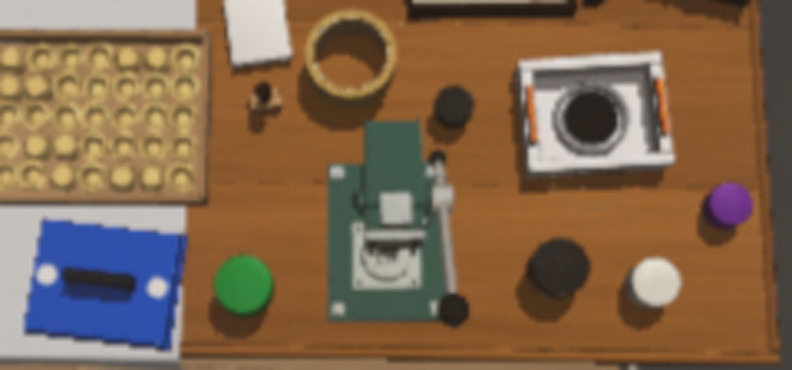

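The crop confirms the choice: black jar at crop (559,268), with the small black decoy at (453,106). The cradle is a dark disc at (590,117) in the case. I'll fly high over to the jar and case.

>>> apply_moves(
  motion=[
    {"tz": -4},
    {"tz": -8},
    {"tz": -12},
    {"tz": -16},
    {"tz": -17},
  ],
)

```text
invalid input
```

>>> apply_moves(
  motion=[
    {"tx": -2.3,"ty": -2.8},
    {"tx": -4.6,"ty": -5.6},
    {"tx": -6.9,"ty": -8.4},
    {"tx": -9.2,"ty": -11.2},
    {"tx": -11.4,"ty": -14},
  ],
)

```text
invalid input
```

>>> apply_moves(
  motion=[
    {"tx": -2.3,"ty": -2.8},
    {"tx": -4.6,"ty": -5.6},
    {"tx": -6.9,"ty": -8.4},
    {"tx": -9.2,"ty": -11.2},
    {"tx": -11.4,"ty": -14},
  ],
)

```text
invalid input
```

```bash
python3 - <<'E'
from h import *
z=np.load('top0.npz'); p,d=z['p'],z['d']; W=cloud('top',d)
o=telemetry.observe(); print(o['time_s'],o['position'],o['tool_rot'].round(3) if hasattr(o['tool_rot'],'round') else o['tool_rot'])
# case rim: white pixels, height 28-40mm
hsv=cv2.cvtColor(p,cv2.COLOR_RGB2HSV)
m=(W[...,2]>.027)&(W[...,2]<.05)&(abs(W[...,0]-.605)<.085)&(abs(W[...,1]+.18)<.1)&((hsv[...,1]<60)&(hsv[...,2]>130)|(hsv[...,0]<14)&(hsv[...,1]>170)&(hsv[...,2]>150))
S=W[m]; print(len(S),cv2.minAreaRect((S[:,:2]*1000).astype(np.float32)),S.mean(0))
m=(abs(W[...,0]-.393)<.11)&(abs(W[...,1]-.312)<.12)&(hsv[...,0]>100)&(hsv[...,0]<130)&(hsv[...,1]>150)&(W[...,2]>.03)&(W[...,2]<.05)
S=W[m]; print(len(S),cv2.minAreaRect((S[:,:2]*1000).astype(np.float32)),S.mean(0))
E
```

```text
0.1 [0.16335832 0.52493906 0.24779362] [[-0.955  0.297 -0.001]
 [ 0.297  0.955 -0.001]
 [ 0.    -0.001 -1.   ]]
381 ((601.7434692382812, -178.8943634033203), (121.91474914550781, 149.6998748779297), 6.532876014709473) [ 0.59897953 -0.17873506  0.03488955]
1138 ((393.4386901855469, 311.7417297363281), (138.7604522705078, 110.59278869628906), 86.39398956298828) [0.39250717 0.31001394 0.04208939]
```

>>> apply_moves(
  motion=[
    {"tx": 0,"ty": 0,"tz": -4,"turn": 0,"jaw": 1},
    {"tx": 0,"ty": 0,"tz": -8,"turn": 0,"jaw": 1},
    {"tx": 0,"ty": 0,"tz": -12,"turn": 0,"jaw": 1},
    {"tx": 0,"ty": 0,"tz": -16,"turn": 0,"jaw": 1},
    {"tx": 0,"ty": 0,"tz": -17,"turn": 0,"jaw": 1},
  ],
)

```text
time_s: 0.52
position: [0.1635, 0.5253, 0.424]
tool_rot: [[-0.955, 0.297, 0.004], [0.297, 0.955, 0.007], [-0.002, 0.008, -1.0]]
ft_force: [-0.2, -0.2, 0.1]
grip_width: 0.0854
```

>>> apply_moves(
  motion=[
    {"tx": -2.3,"ty": -2.8,"tz": 0,"turn": 0,"jaw": 1},
    {"tx": -4.6,"ty": -5.6,"tz": 0,"turn": 0,"jaw": 1},
    {"tx": -6.9,"ty": -8.4,"tz": 0,"turn": 0,"jaw": 1},
    {"tx": -9.2,"ty": -11.2,"tz": 0,"turn": 0,"jaw": 1},
    {"tx": -11.4,"ty": -14,"tz": 0,"turn": 0,"jaw": 1},
  ],
)

```text
time_s: 0.93
position: [0.2308, 0.3561, 0.4227]
tool_rot: [[-0.955, 0.297, 0.004], [0.297, 0.955, 0.007], [-0.002, 0.007, -1.0]]
ft_force: [0.9, -0.6, 0.4]
grip_width: 0.0855
```

```bash
cat > snap.py <<'E'
import sys,pickle; from h import *
def snap(k):
    C=cam('wrist'); p,d=get_image('wrist'); pickle.dump((p,d,C),open(f'{k}.pkl','wb')); cv2.imwrite(f'pics/{k}.png',p[:,:,::-1]); return p,d,C
if __name__=='__main__': snap(sys.argv[1])
E
python3 snap.py w1
```

>>> apply_moves(
  motion=[
    {"tx": -2.3,"ty": -2.8,"tz": 0,"turn": 0,"jaw": 1},
    {"tx": -4.6,"ty": -5.6,"tz": 0,"turn": 0,"jaw": 1},
    {"tx": -6.9,"ty": -8.4,"tz": 0,"turn": 0,"jaw": 1},
    {"tx": -9.2,"ty": -11.2,"tz": 0,"turn": 0,"jaw": 1},
    {"tx": -11.4,"ty": -14,"tz": 0,"turn": 0,"jaw": 1},
  ],
)

```text
time_s: 1.4
position: [0.2991, 0.183, 0.4226]
tool_rot: [[-0.954, 0.3, 0.005], [0.3, 0.954, 0.005], [-0.003, 0.007, -1.0]]
ft_force: [0.9, 0.5, 0.0]
grip_width: 0.0856
```

>>> apply_moves(
  motion=[
    {"tx": -2.3,"ty": -2.8,"tz": 0,"turn": 0,"jaw": 1},
    {"tx": -4.6,"ty": -5.6,"tz": 0,"turn": 0,"jaw": 1},
    {"tx": -6.9,"ty": -8.4,"tz": 0,"turn": 0,"jaw": 1},
    {"tx": -9.2,"ty": -11.2,"tz": 0,"turn": 0,"jaw": 1},
    {"tx": -11.4,"ty": -14,"tz": 0,"turn": 0,"jaw": 1},
  ],
)

```text
time_s: 1.82
position: [0.366, 0.0135, 0.422]
tool_rot: [[-0.954, 0.3, 0.005], [0.3, 0.954, 0.005], [-0.003, 0.007, -1.0]]
ft_force: [0.4, 0.2, 0.6]
grip_width: 0.0857
```

>>> apply_moves(
  motion=[
    {"tx": -2.3,"ty": -2.8,"tz": 0,"turn": -5,"jaw": 1},
    {"tx": -4.6,"ty": -5.6,"tz": 0,"turn": -10,"jaw": 1},
    {"tx": -6.9,"ty": -8.4,"tz": 0,"turn": -15,"jaw": 1},
    {"tx": -9.2,"ty": -11.2,"tz": 0,"turn": -20,"jaw": 1},
    {"tx": -11.4,"ty": -14,"tz": 0,"turn": -24,"jaw": 1},
  ],
)

```text
time_s: 2.23
position: [0.433, -0.1562, 0.4211]
tool_rot: [[-0.993, -0.118, 0.005], [-0.118, 0.993, 0.006], [-0.005, 0.005, -1.0]]
ft_force: [0.8, 0.9, 0.1]
grip_width: 0.0854
```

```bash
python3 snap.py w2; python3 - <<'E'
import cv2
a=cv2.imread('pics/w1.png');b=cv2.imread('pics/w2.png')
cv2.imwrite('pics/w12.png',cv2.resize(cv2.hconcat([a,b]),(800,250)))
E
```

```text
(no output)
```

View pics/w2.png

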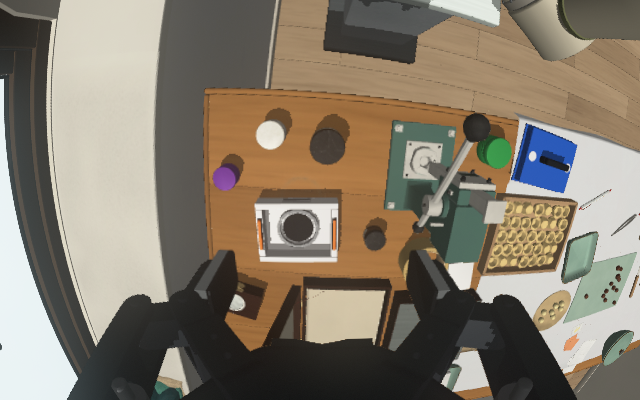

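The wrist view shows the case at (298,228) with both catches raised, the black jar at (327,146), the white jar at (270,134) and the purple one at (224,177). Next I'll measure from this image.

```bash
cat > meas.py <<'E'
from h import *; import pickle
def rects(k):
    p,d,C=pickle.load(open(f'{k}.pkl','rb')); W=cloud('wrist',d,C); hsv=cv2.cvtColor(p,cv2.COLOR_RGB2HSV); H,S,V=[hsv[...,i] for i in range(3)]
    def box(x,y,r,z0,z1): return (abs(W[...,0]-x)<r)&(abs(W[...,1]-y)<r)&(W[...,2]>z0)&(W[...,2]<z1)
    def rep(n,m):
        P=W[m]
        if len(P)<10: print(n,len(P));return
        (c,s,a)=cv2.minAreaRect((P[:,:2]*1000).astype(np.float32)); print(n,len(P),np.round(c,1),np.round(s,1),round(a,1),'mean',P.mean(0).round(4))
    rep('jar',box(.433,-.143,.05,.037,.06)); rep('white',box(.424,-.24,.04,.03,.06))
    rep('case',box(.602,-.179,.1,.029,.045)&((S<70)&(V>100)|(H<14)&(S>150)))
    rep('catches',box(.602,-.179,.1,.03,.05)&(H<14)&(S>150))
    rep('caseopen low',box(.602,-.179,.045,-.01,.009)); rep('collar',box(.602,-.179,.042,.0085,.02))
    rep('lid',box(.393,.312,.11,.03,.05)&(H>100)&(H<130)&(S>150)); rep('bar',box(.393,.312,.06,.058,.09))
    rep('lidall',box(.393,.312,.11,.033,.09)&((H>100)&(H<130)&(S>150)|(V<60)))
    return W,p,d,C
if __name__=='__main__':
    import sys
    for k in sys.argv[1:]: print(k); rects(k)
E
python3 meas.py w1 w2
python3 - <<'E'
from h import *
import pickle
p,d,C=pickle.load(open('w2.pkl','rb'))
W=cloud('wrist',d,C)
for u,v in [(298,228),(327,146),(370,180),(300,180)]: print(u,v,W[v,u].round(4))
print('cam',-C[1].T@C[2],C[0]['fx'],C[0]['cx'],C[0]['cy'])
E
```

```text
w1
jar 78 [ 420.4 -134.5] [54.4 24. ] 53.3 mean [ 0.4158 -0.1334  0.043 ]
white 192 [ 423.  -241.7] [41.8 47.9] 26.8 mean [ 0.4218 -0.2378  0.0391]
case 0
catches 0
caseopen low 0
collar 0
lid 3081 [393.9 313.6] [141.2 109.8] 86.2 mean [0.3903 0.3141 0.0414]
bar 334 [393.7 312.3] [70.1 14.7] 86.0 mean [0.3923 0.3128 0.0677]
lidall 3095 [393.9 313.6] [141.2 109.8] 86.2 mean [0.3903 0.314  0.0415]
w2
jar 992 [ 435.5 -145.1] [57.8 56. ] 6.1 mean [ 0.435  -0.1455  0.0458]
white 662 [ 425.4 -242.4] [47.1 49. ] 5.2 mean [ 0.4253 -0.241   0.0398]
case 1637 [ 601.7 -180.9] [122.  149.9] 7.0 mean [ 0.5966 -0.1805  0.0342]
catches 160 [ 601.1 -180.1] [ 56.8 140.1] 6.6 mean [ 0.5998 -0.1761  0.0404]
caseopen low 1410 [ 603.8 -179. ] [86.2 90. ] 0.1 mean [ 0.6049 -0.1765  0.0044]
collar 385 [ 602.7 -181.8] [78.5 76.9] 4.7 mean [ 0.6012 -0.1822  0.0117]
lid 2326 [395.1 311. ] [143.4 112.1] 86.2 mean [0.3943 0.3011 0.0406]
bar 174 [395.5 311.6] [70.8 14.9] 86.4 mean [0.3951 0.3062 0.0676]
lidall 2474 [395.1 311.3] [142.9 112.1] 86.2 mean [0.3944 0.3023 0.0428]
298 228 [ 0.6024 -0.18    0.0069]
327 146 [ 0.434  -0.1455  0.0453]
370 180 [ 4.943e-01 -5.720e-02 -1.000e-04]
300 180 [ 0.5091 -0.1852  0.0008]
cam [ 0.35451011 -0.16582542  0.54634942] 309.70691628693146 321.6504492703464 194.66584456288896
```

>>> apply_moves(
  motion=[
    {"tx": -0.3,"ty": 1.0,"tz": 4,"turn": 0,"jaw": 0.76},
    {"tx": -0.3,"ty": 1.0,"tz": 8,"turn": 0,"jaw": 0.76},
    {"tx": -0.3,"ty": 1.0,"tz": 12,"turn": 0,"jaw": 0.76},
    {"tx": -0.3,"ty": 1.0,"tz": 16,"turn": 0,"jaw": 0.76},
    {"tx": -0.3,"ty": 1.0,"tz": 20,"turn": 0,"jaw": 0.76},
  ],
)

```text
time_s: 2.7
position: [0.4366, -0.1491, 0.2176]
tool_rot: [[-0.993, -0.118, 0.002], [-0.118, 0.993, 0.006], [-0.003, 0.005, -1.0]]
ft_force: [1.1, 0.5, -0.3]
grip_width: 0.0751
```

```bash
python3 snap.py w3; python3 meas.py w3; python3 - <<'E'
from h import *; import pickle
from scipy.optimize import least_squares
o=telemetry.observe(); print(o['position'],o['tool_rot'])
for k in ('w2','w3'):
    p,d,C=pickle.load(open(k+'.pkl','rb')); W=cloud('wrist',d,C)
    m=(np.hypot(W[...,0]-.602,W[...,1]+.18)<.047)&(W[...,2]>.0095)&(W[...,2]<.016); P=W[m][:,:2]
    f=least_squares(lambda q:np.hypot(P[:,0]-q[0],P[:,1]-q[1])-q[2],[.602,-.18,.036],loss='soft_l1',f_scale=.002); print(k,len(P),f.x)
E
```

```text
w3
jar 2628 [ 436.  -144.4] [58.4 57.2] 5.0 mean [ 0.4345 -0.1452  0.0458]
white 1696 [ 426. -241.] [48.5 47.7] 60.0 mean [ 0.4253 -0.2403  0.0398]
case 2208 [ 600.6 -173.8] [120.6 136.4] 6.4 mean [ 0.5919 -0.1539  0.0336]
catches 106 [ 595.  -113.2] [62.6  5.4] 8.2 mean [ 0.5975 -0.1123  0.0401]
caseopen low 2356 [ 606.5 -179. ] [81.  89.9] 0.1 mean [ 0.6064 -0.1766  0.0045]
collar 714 [ 604.4 -180.4] [75.7 78.8] 7.4 mean [ 0.6041 -0.1796  0.0117]
lid 2728 [395.2 310.8] [143.6 111.1] 86.7 mean [0.3931 0.2874 0.0403]
bar 198 [395.1 307. ] [63.9 14.1] 86.7 mean [0.3948 0.2986 0.0672]
lidall 2883 [395.3 311.2] [143.  111.1] 86.7 mean [0.3933 0.2896 0.0427]
[ 0.43381763 -0.14736178  0.21052329] [[-0.99301071 -0.11769254 -0.00884305]
 [-0.11780184  0.99295116  0.01306581]
 [ 0.00724297  0.01401622 -0.99987553]]
w2 373 [ 0.60188711 -0.18071278  0.03676464]
w3 684 [ 0.60183087 -0.18035138  0.03657954]
```

>>> apply_moves(
  motion=[
    {"tx": -0.1,"ty": 0.2,"tz": 4,"turn": 0,"jaw": 0.76},
    {"tx": -0.1,"ty": 0.2,"tz": 8,"turn": 0,"jaw": 0.76},
    {"tx": -0.1,"ty": 0.2,"tz": 11,"turn": 0,"jaw": 0.76},
    {"tx": -0.1,"ty": 0.2,"tz": 13,"turn": 0,"jaw": 0.76},
    {"tx": -0.1,"ty": 0.2,"tz": 13,"turn": 0,"jaw": 0.76},
  ],
)

```text
time_s: 3.17
position: [0.4323, -0.1428, 0.0781]
tool_rot: [[-0.993, -0.117, -0.015], [-0.118, 0.993, 0.017], [0.013, 0.018, -1.0]]
ft_force: [-0.0, -0.1, -0.5]
grip_width: 0.0755
```

>>> apply_moves(
  motion=[
    {"tx": -0.3,"ty": -0.3,"tz": 2,"turn": 0,"jaw": 0.76},
    {"tx": -0.3,"ty": -0.3,"tz": 4,"turn": 0,"jaw": 0.76},
    {"tx": -0.3,"ty": -0.3,"tz": 4.2,"turn": 0,"jaw": 0.76},
    {"tx": -0.3,"ty": -0.3,"tz": 4.2,"turn": 0,"jaw": 0.76},
    {"tx": -0.3,"ty": -0.3,"tz": 4.2,"turn": 0,"jaw": 0.76},
  ],
)

```text
time_s: 3.58
position: [0.4359, -0.1452, 0.0377]
tool_rot: [[-0.993, -0.118, -0.013], [-0.118, 0.993, 0.016], [0.011, 0.017, -1.0]]
ft_force: [0.2, -0.4, 0.3]
grip_width: 0.0751
```

>>> apply_moves(
  motion=[
    {"tx": 0,"ty": 0,"tz": 0,"turn": 0,"jaw": -0.3},
    {"tx": 0,"ty": 0,"tz": 0,"turn": 0,"jaw": -0.3},
    {"tx": 0,"ty": 0,"tz": 0,"turn": 0,"jaw": -0.3},
    {"tx": 0,"ty": 0,"tz": 0,"turn": 0,"jaw": -0.3},
    {"tx": 0,"ty": 0,"tz": 0,"turn": 0,"jaw": -0.3},
  ],
  squeeze=40,
)

```text
time_s: 4.0
position: [0.4367, -0.1457, 0.0397]
tool_rot: [[-0.993, -0.118, -0.01], [-0.118, 0.993, 0.014], [0.008, 0.015, -1.0]]
ft_force: [-1.2, 0.9, 11.7]
grip_width: 0.0575
```

>>> apply_moves(
  motion=[
    {"tx": 0,"ty": 0,"tz": -3,"turn": 0,"jaw": -0.3},
    {"tx": 0,"ty": 0,"tz": -6,"turn": 0,"jaw": -0.3},
    {"tx": 0,"ty": 0,"tz": -9,"turn": 0,"jaw": -0.3},
    {"tx": 0,"ty": 0,"tz": -10,"turn": 0,"jaw": -0.3},
    {"tx": 0,"ty": 0,"tz": -10,"turn": 0,"jaw": -0.3},
  ],
)

```text
time_s: 4.42
position: [0.4387, -0.1477, 0.143]
tool_rot: [[-0.993, -0.118, -0.004], [-0.118, 0.993, 0.01], [0.003, 0.01, -1.0]]
ft_force: [0.3, 0.4, -1.4]
grip_width: 0.057
```

```bash
python3 snap.py w4; python3 - <<'E'
from h import *; import pickle
o=telemetry.observe(); T=np.array(o['position']);R=np.array(o['tool_rot']); print(T,R.round(3),o['grip_width'],o['ft_force'])
p,d,C=pickle.load(open('w4.pkl','rb')); W=cloud('wrist',d,C)
L=(W-T)@R
m=(np.abs(L[...,0])<.045)&(np.abs(L[...,1])<.028)&(L[...,2]<.012)&(L[...,2]>-.02); P=L[m]
print(len(P),P.min(0),P.max(0),np.median(P,0)); v,u=np.where(m); print(u.min(),u.max(),v.min(),v.max())
E
```

```text
[ 0.43801104 -0.14723852  0.14111336] [[-0.993 -0.118 -0.007]
 [-0.118  0.993  0.012]
 [ 0.005  0.012 -1.   ]] 0.057213712994640044 [-0.10666706  0.17366315 -0.34348577]
11708 [-0.02833658 -0.02794798 -0.01965865] [0.02984638 0.02799279 0.01198153] [ 0.00682578 -0.00020207 -0.00792323]
261 389 202 322
```

View pics/w4.png

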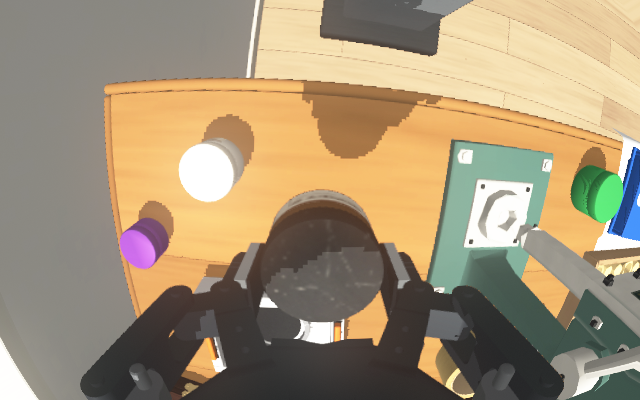

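The picture shows the jar gripped squarely, with its cap centred at about (322,265) between the pads. The white jar is undisturbed at (210,170). Next I'll carry it over the case.

>>> apply_moves(
  motion=[
    {"tx": -4,"ty": -1.3,"tz": 0,"turn": 0,"jaw": -0.3},
    {"tx": -8,"ty": -2.6,"tz": 0,"turn": 0,"jaw": -0.3},
    {"tx": -12,"ty": -4,"tz": 0,"turn": 0,"jaw": -0.3},
    {"tx": -15,"ty": -5,"tz": 0,"turn": 0,"jaw": -0.3},
    {"tx": -16,"ty": -5.3,"tz": 0,"turn": 0,"jaw": -0.3},
  ],
)

```text
time_s: 4.88
position: [0.6062, -0.1816, 0.1374]
tool_rot: [[-0.993, -0.118, -0.007], [-0.118, 0.993, 0.012], [0.006, 0.013, -1.0]]
ft_force: [-0.6, 0.3, -1.3]
grip_width: 0.0571
```

>>> apply_moves(
  motion=[
    {"tx": 0,"ty": 0,"tz": 0,"turn": 0,"jaw": -0.3},
    {"tx": 0,"ty": 0,"tz": 0,"turn": 0,"jaw": -0.3},
    {"tx": 0,"ty": 0,"tz": 0,"turn": 0,"jaw": -0.3},
  ],
)

```text
time_s: 5.13
position: [0.605, -0.1812, 0.1363]
tool_rot: [[-0.993, -0.118, -0.01], [-0.118, 0.993, 0.013], [0.008, 0.014, -1.0]]
ft_force: [-0.9, -0.3, -0.7]
grip_width: 0.0573
```

```bash
python3 snap.py w5; python3 - <<'E'
from h import *; import pickle
o=telemetry.observe(); T=np.array(o['position']);R=np.array(o['tool_rot']); print(o['time_s'],T,R.round(4),o['grip_width'],o['ft_force'])
p,d,C=pickle.load(open('w5.pkl','rb')); W=cloud('wrist',d,C)
L=(W-T)@R
m=(np.abs(L[...,0])<.045)&(np.abs(L[...,1])<.028)&(L[...,2]<.012)&(L[...,2]>-.02); P=L[m]
print(len(P),P.min(0),P.max(0),np.median(P,0))
base=T+R@np.array([(P[:,0].min()+P[:,0].max())/2,0,np.median(P[:,2])+.046]); print('base',base)
D=np.array([.6019,-.1805,base[2]])-base; print('shift tool cm',R.T@D*100)
E
python3 meas.py w5 | grep -E 'case|catch|collar'
```

```text
5.1833 [ 0.60501724 -0.18124362  0.13691334] [[-0.993  -0.1179 -0.0088]
 [-0.118   0.9929  0.013 ]
 [ 0.0072  0.0139 -0.9999]] 0.05753595823552029 [ 0.21439106 -0.11393918 -1.78611831]
11475 [-0.02814115 -0.02798481 -0.01899926] [0.03040446 0.02799459 0.01199914] [ 7.08807667e-03 -5.39177988e-05 -5.41981362e-03]
base [ 0.60353663 -0.18085088  0.09634629]
shift tool cm [0.15837247 0.05414217 0.00189449]
case 6023 [ 597.4 -180.7] [111.8 150.8] 6.3 mean [ 0.5722 -0.1808  0.0346]
catches 780 [ 602.7 -180.1] [ 60.6 140.8] 7.0 mean [ 0.5972 -0.1561  0.0404]
caseopen low 5127 [ 601.9 -179. ] [89.7 90. ] 0.1 mean [ 0.5856 -0.1799  0.0043]
collar 1243 [ 590.4 -181.5] [55.6 78.5] 6.1 mean [ 0.5845 -0.1826  0.0119]
```

>>> apply_moves(
  motion=[
    {"tx": 0.05,"ty": -0.05,"tz": 3,"turn": 0,"jaw": -0.3},
    {"tx": 0.05,"ty": -0.05,"tz": 5,"turn": 0,"jaw": -0.3},
    {"tx": 0.05,"ty": -0.05,"tz": 7,"turn": 0,"jaw": -0.3},
    {"tx": 0.05,"ty": -0.05,"tz": 7.5,"turn": 0,"jaw": -0.3},
    {"tx": 0.05,"ty": -0.05,"tz": 7.5,"turn": 0,"jaw": -0.3},
  ],
)

```text
time_s: 5.6
position: [0.6027, -0.1805, 0.061]
tool_rot: [[-0.993, -0.118, -0.011], [-0.118, 0.993, 0.014], [0.01, 0.016, -1.0]]
ft_force: [-0.4, -0.5, 0.1]
grip_width: 0.0573
```

```bash
python3 - <<'E'
from h import *
o=telemetry.observe(); T=np.array(o['position']);R=np.array(o['tool_rot']); print(o['time_s'],T,R.round(4),o['ft_force'])
base=T+R@np.array([.001,0,.0395]); print(base, R.T@(np.array([.602,-.1803,.0045])-base)*100)
E
```

```text
5.6 [ 0.60270849 -0.18047673  0.06104287] [[-0.993  -0.1175 -0.0115]
 [-0.1177  0.9929  0.0144]
 [ 0.0097  0.0156 -0.9998]] [-0.37756094 -0.47894436  0.07192681]
[ 0.60126128 -0.18002623  0.0215593 ] [-0.08672775 -0.06254248  1.70439718]
```

>>> apply_moves(
  motion=[
    {"tx": -0.1,"ty": -0.1,"tz": 0.6,"turn": 0,"jaw": -0.3},
    {"tx": -0.1,"ty": -0.1,"tz": 1.2,"turn": 0,"jaw": -0.3},
    {"tx": -0.1,"ty": -0.1,"tz": 1.5,"turn": 0,"jaw": -0.3},
    {"tx": -0.1,"ty": -0.1,"tz": 1.65,"turn": 0,"jaw": -0.3},
    {"tx": -0.1,"ty": -0.1,"tz": 1.65,"turn": 0,"jaw": -0.3},
  ],
)

```text
time_s: 6.02
position: [0.6036, -0.1811, 0.0445]
tool_rot: [[-0.993, -0.118, -0.012], [-0.118, 0.993, 0.014], [0.01, 0.016, -1.0]]
ft_force: [-0.5, -0.3, -1.0]
grip_width: 0.057
```

>>> apply_moves(
  motion=[
    {"tx": 0,"ty": 0,"tz": 0.1,"turn": 0,"jaw": -0.3},
    {"tx": 0,"ty": 0,"tz": 0.1,"turn": 0,"jaw": 0.5},
    {"tx": 0,"ty": 0,"tz": 0.1,"turn": 0,"jaw": 0.75},
    {"tx": 0,"ty": 0,"tz": 0.1,"turn": 0,"jaw": 0.75},
    {"tx": 0,"ty": 0,"tz": 0.1,"turn": 0,"jaw": 0.75},
  ],
)

```text
time_s: 6.43
position: [0.6037, -0.1811, 0.0437]
tool_rot: [[-0.993, -0.118, -0.011], [-0.118, 0.993, 0.014], [0.009, 0.015, -1.0]]
ft_force: [-0.5, -1.2, -0.4]
grip_width: 0.0746
```

>>> apply_moves(
  motion=[
    {"tx": 0,"ty": 0,"tz": 0,"turn": 0,"jaw": 0.75},
    {"tx": 0,"ty": 0,"tz": -3,"turn": 0,"jaw": 0.75},
    {"tx": 0,"ty": 0,"tz": -7,"turn": 0,"jaw": 0.75},
    {"tx": 0,"ty": 0,"tz": -11,"turn": 0,"jaw": 0.75},
    {"tx": 0,"ty": 0,"tz": -15,"turn": 0,"jaw": 0.75},
  ],
)

```text
time_s: 6.85
position: [0.6051, -0.1831, 0.1956]
tool_rot: [[-0.993, -0.118, -0.011], [-0.118, 0.993, 0.014], [0.01, 0.016, -1.0]]
ft_force: [0.8, -0.8, -0.3]
grip_width: 0.0748
```

```bash
python3 snap.py w6; python3 - <<'E'
from h import *; import pickle
o=telemetry.observe(); print(o['time_s'],o['position'],np.array(o['tool_rot']).round(4),o['ft_force'])
p,d,C=pickle.load(open('w6.pkl','rb')); W=cloud('wrist',d,C)
m=(np.hypot(W[...,0]-.602,W[...,1]+.18)<.045)&(W[...,2]>.0475-.006)&(W[...,2]<.06); P=W[m]
print(len(P),cv2.minEnclosingCircle((P[:,:2]*1000).astype(np.float32)),cv2.minAreaRect((P[:,:2]*1000).astype(np.float32)),np.linalg.lstsq(np.c_[P[:,:2],np.ones(len(P))],P[:,2],rcond=None)[0],np.median(P[:,2]))
E
python3 meas.py w6|grep -E 'case|catch|white'
```

```text
6.9 [ 0.60754079 -0.18431941  0.20462437] [[-0.993  -0.1179  0.0013]
 [-0.1179  0.993   0.0077]
 [-0.0022  0.0075 -1.    ]] [ 0.8610988  -0.37884972  7.58440006]
3106 ((603.024658203125, -181.01113891601562), 29.93881607055664) ((602.65576171875, -181.48416137695312), (58.619388580322266, 58.315216064453125), 77.30424499511719) [0.0104376  0.00204138 0.04393326] 0.04993406920086495
white 605 [ 443.4 -239.5] [15.8 44.9] 5.8 mean [ 0.4431 -0.2392  0.0392]
case 5716 [ 602.7 -180.3] [120.7 150.2] 6.7 mean [ 0.5978 -0.1796  0.0343]
catches 529 [ 602.2 -180.3] [ 58.4 141. ] 6.9 mean [ 0.5977 -0.1629  0.0405]
caseopen low 2680 [ 602. -179.] [90. 90.] 0.0 mean [ 0.5931 -0.1768  0.0041]
```

View pics/w6.png

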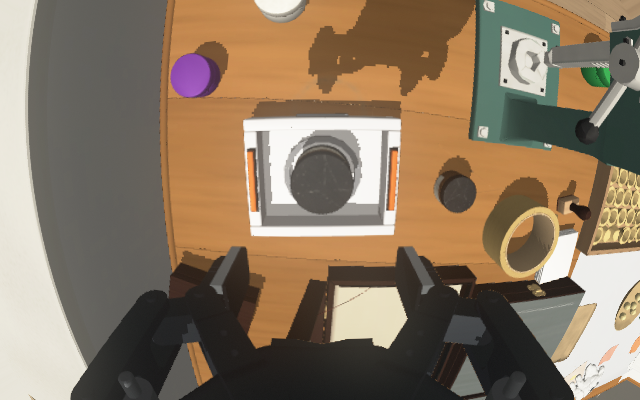

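The jar stands upright in the cradle: cap at (322,182), base z about 4 mm, about 1 mm off centre, with both catches raised. Next I'll go up and over to the lid, turning on the way.

>>> apply_moves(
  motion=[
    {"tx": 0,"ty": 0,"tz": -4,"turn": 0,"jaw": 0.75},
    {"tx": 0,"ty": 0,"tz": -8,"turn": 0,"jaw": 0.75},
    {"tx": 0,"ty": 0,"tz": -12,"turn": 0,"jaw": 0.75},
    {"tx": 0,"ty": 0,"tz": -16,"turn": 0,"jaw": 0.75},
    {"tx": 0,"ty": 0,"tz": -20,"turn": 0,"jaw": 0.75},
  ],
)

```text
time_s: 7.32
position: [0.6067, -0.1855, 0.4042]
tool_rot: [[-0.993, -0.118, 0.002], [-0.118, 0.993, 0.007], [-0.003, 0.007, -1.0]]
ft_force: [1.0, -0.9, 0.4]
grip_width: 0.0742
```

>>> apply_moves(
  motion=[
    {"tx": 1,"ty": 3.4,"tz": 0,"turn": 6.6,"jaw": 0},
    {"tx": 2,"ty": 6.9,"tz": 0,"turn": 13.2,"jaw": 0},
    {"tx": 3.1,"ty": 10.4,"tz": 0,"turn": 19.8,"jaw": 0},
    {"tx": 4.1,"ty": 13.8,"tz": 0,"turn": 26.4,"jaw": 0},
    {"tx": 5.1,"ty": 17.3,"tz": 0,"turn": 33,"jaw": 0},
  ],
)

```text
time_s: 7.73
position: [0.5347, -0.0185, 0.4052]
tool_rot: [[-0.894, 0.447, 0.002], [0.447, 0.894, 0.007], [0.002, 0.007, -1.0]]
ft_force: [1.4, 0.4, 0.0]
grip_width: 0.0428
```

>>> apply_moves(
  motion=[
    {"tx": 2.7,"ty": 2.3,"tz": 0,"turn": 6.8,"jaw": 0},
    {"tx": 5.5,"ty": 4.7,"tz": 0,"turn": 13.6,"jaw": 0},
    {"tx": 8.2,"ty": 7,"tz": 0,"turn": 20.4,"jaw": 0},
    {"tx": 11,"ty": 9.4,"tz": 0,"turn": 27.2,"jaw": 0},
    {"tx": 13.7,"ty": 11.7,"tz": 0,"turn": 34,"jaw": 0},
  ],
)

```text
time_s: 8.15
position: [0.4641, 0.1474, 0.4063]
tool_rot: [[-0.492, 0.871, 0.002], [0.871, 0.492, 0.007], [0.005, 0.006, -1.0]]
ft_force: [0.1, -1.0, -0.4]
grip_width: 0.0429
```

>>> apply_moves(
  motion=[
    {"tx": 3.6,"ty": 0.4,"tz": 0,"turn": 6.7,"jaw": 0},
    {"tx": 7.2,"ty": 0.8,"tz": 0,"turn": 13.5,"jaw": 0},
    {"tx": 10.7,"ty": 1.2,"tz": 0,"turn": 20.2,"jaw": 0},
    {"tx": 14.3,"ty": 1.6,"tz": 0,"turn": 27,"jaw": 0},
    {"tx": 17.9,"ty": 2,"tz": 0,"turn": 33.5,"jaw": 0},
  ],
)

```text
time_s: 8.57
position: [0.3949, 0.3095, 0.4074]
tool_rot: [[0.037, 0.999, 0.003], [0.999, -0.037, 0.008], [0.008, 0.002, -1.0]]
ft_force: [0.8, 0.1, 1.1]
grip_width: 0.0423
```

>>> apply_moves(
  motion=[
    {"tx": 0,"ty": 0,"tz": 4,"turn": 0,"jaw": 0},
    {"tx": 0,"ty": 0,"tz": 8,"turn": 0,"jaw": 0},
    {"tx": 0,"ty": 0,"tz": 12,"turn": 0,"jaw": 0},
    {"tx": 0,"ty": 0,"tz": 15,"turn": 0,"jaw": 0},
    {"tx": 0,"ty": 0,"tz": 15,"turn": 0,"jaw": 0},
  ],
)

```text
time_s: 8.98
position: [0.3931, 0.3097, 0.252]
tool_rot: [[0.037, 0.999, -0.007], [0.999, -0.037, 0.003], [0.003, -0.007, -1.0]]
ft_force: [-0.7, 0.0, -0.4]
grip_width: 0.0428
```

>>> apply_moves(
  motion=[
    {"tx": 0,"ty": 0,"tz": 0,"turn": 0,"jaw": 0},
    {"tx": 0,"ty": 0,"tz": 0,"turn": 0,"jaw": 0},
  ],
)

```text
time_s: 9.15
position: [0.3935, 0.3098, 0.2532]
tool_rot: [[0.037, 0.999, -0.006], [0.999, -0.037, 0.004], [0.003, -0.006, -1.0]]
ft_force: [1.1, 0.2, 0.4]
grip_width: 0.0431
```

```bash
python3 snap.py w7; python3 meas.py w7|grep -E 'lid|bar'; python3 - <<'E'
from h import *
o=telemetry.observe(); print(o['time_s'],o['position'],np.array(o['tool_rot']).round(4),o['q'])
E
```

```text
lid 10055 [394.7 313.2] [140.1 111.9] 86.6 mean [0.3951 0.3164 0.0416]
bar 892 [395.1 313.9] [69.  14.5] 87.5 mean [0.395  0.3151 0.0687]
lidall 10086 [394.7 313.2] [140.1 111.9] 86.6 mean [0.3951 0.3163 0.0417]
9.2 [0.39375434 0.30996669 0.25378119] [[ 0.0373  0.9993 -0.0045]
 [ 0.9993 -0.0373  0.0043]
 [ 0.0042 -0.0047 -1.    ]] [24.4847719  16.67304215 81.24492771  0.33658842 82.21447176 26.57472956]
```

>>> apply_moves(
  motion=[
    {"tx": 0.3,"ty": 0.2,"tz": 4,"turn": 1,"jaw": 0},
    {"tx": 0.3,"ty": 0.2,"tz": 8,"turn": 1,"jaw": 0},
    {"tx": 0.3,"ty": 0.2,"tz": 12,"turn": 1,"jaw": 0},
    {"tx": 0.3,"ty": 0.2,"tz": 15,"turn": 1,"jaw": 0},
    {"tx": 0.3,"ty": 0.2,"tz": 15,"turn": 1,"jaw": 0},
  ],
)

```text
time_s: 9.62
position: [0.394, 0.3129, 0.1007]
tool_rot: [[0.055, 0.998, -0.01], [0.998, -0.055, 0.002], [0.001, -0.01, -1.0]]
ft_force: [-0.5, 0.5, -0.7]
grip_width: 0.0427
```

>>> apply_moves(
  motion=[
    {"tx": 0,"ty": 0,"tz": 0,"turn": 0,"jaw": 0},
    {"tx": 0,"ty": 0,"tz": 0,"turn": 0,"jaw": 0},
  ],
)

```text
time_s: 9.78
position: [0.3954, 0.3134, 0.1028]
tool_rot: [[0.055, 0.998, -0.007], [0.998, -0.055, 0.003], [0.003, -0.007, -1.0]]
ft_force: [1.2, -0.4, 0.3]
grip_width: 0.0429
```

```bash
python3 snap.py w8; python3 meas.py w8|grep -E 'lid|bar'; python3 - <<'E'
from h import *
o=telemetry.observe(); print(o['time_s'],o['position'],np.array(o['tool_rot']).round(4),o['ft_force'])
E
```

```text
lid 23400 [394.7 313. ] [141.4 110.8] 86.4 mean [0.3964 0.3306 0.0416]
bar 2612 [395.2 313.8] [64.3 41.8] 58.5 mean [0.3952 0.3177 0.069 ]
lidall 24221 [394.7 313. ] [141.4 110.8] 86.4 mean [0.3963 0.33   0.0425]
9.8333 [0.39538854 0.31345605 0.10304763] [[ 0.055   0.9985 -0.0064]
 [ 0.9985 -0.055   0.0035]
 [ 0.0031 -0.0065 -1.    ]] [-0.24244199  0.03715007  1.24226353]
```

>>> apply_moves(
  motion=[
    {"tx": 0,"ty": 0,"tz": 1.5,"turn": 0,"jaw": 0},
    {"tx": 0,"ty": 0,"tz": 3,"turn": 0,"jaw": 0},
    {"tx": 0,"ty": 0,"tz": 3.8,"turn": 0,"jaw": 0},
    {"tx": 0,"ty": 0,"tz": 3.8,"turn": 0,"jaw": 0},
    {"tx": 0,"ty": 0,"tz": 3.8,"turn": 0,"jaw": 0},
  ],
)

```text
time_s: 10.25
position: [0.3957, 0.3138, 0.0661]
tool_rot: [[0.055, 0.998, -0.005], [0.998, -0.055, 0.004], [0.004, -0.005, -1.0]]
ft_force: [1.3, 0.4, 1.4]
grip_width: 0.043
```

>>> apply_moves(
  motion=[
    {"tx": 0,"ty": 0,"tz": 0,"turn": 0,"jaw": -1},
    {"tx": 0,"ty": 0,"tz": 0,"turn": 0,"jaw": -1},
    {"tx": 0,"ty": 0,"tz": 0,"turn": 0,"jaw": -1},
    {"tx": 0,"ty": 0,"tz": 0,"turn": 0,"jaw": -1},
    {"tx": 0,"ty": 0,"tz": 0,"turn": 0,"jaw": -1},
  ],
  squeeze=80,
)

```text
time_s: 10.67
position: [0.3957, 0.314, 0.0668]
tool_rot: [[0.055, 0.998, -0.004], [0.998, -0.055, 0.005], [0.004, -0.004, -1.0]]
ft_force: [-3.4, -0.4, 6.7]
grip_width: 0.0121
```

>>> apply_moves(
  motion=[
    {"tx": 0,"ty": 0,"tz": -2,"turn": 0,"jaw": -1},
    {"tx": 0,"ty": 0,"tz": -5,"turn": 0,"jaw": -1},
    {"tx": 0,"ty": 0,"tz": -9,"turn": 0,"jaw": -1},
    {"tx": 0,"ty": 0,"tz": -13,"turn": 0,"jaw": -1},
    {"tx": 0,"ty": 0,"tz": -16,"turn": 0,"jaw": -1},
  ],
)

```text
time_s: 11.08
position: [0.3965, 0.3133, 0.23]
tool_rot: [[0.055, 0.999, -0.002], [0.998, -0.055, 0.006], [0.006, -0.002, -1.0]]
ft_force: [0.6, 0.1, -2.4]
grip_width: 0.0122
```

>>> apply_moves(
  motion=[
    {"tx": 0,"ty": 0,"tz": -4,"turn": 0,"jaw": -1},
    {"tx": 0,"ty": 0,"tz": -8,"turn": 0,"jaw": -1},
    {"tx": 0,"ty": 0,"tz": -12,"turn": 0,"jaw": -1},
    {"tx": 0,"ty": 0,"tz": -16,"turn": 0,"jaw": -1},
    {"tx": 0,"ty": 0,"tz": -18,"turn": 0,"jaw": -1},
  ],
)

```text
time_s: 11.5
position: [0.3966, 0.3122, 0.4149]
tool_rot: [[0.055, 0.998, 0.004], [0.998, -0.055, 0.008], [0.008, 0.004, -1.0]]
ft_force: [0.7, 0.1, -2.1]
grip_width: 0.012
```

```bash
python3 snap.py w9; python3 - <<'E'
from h import *
o=telemetry.observe(); print(o['time_s'],o['position'],np.array(o['tool_rot']).round(4),o['ft_force'],o['grip_width'],o['q'])
E
```

```text
11.55 [0.39706173 0.3123978  0.41676413] [[ 0.0546  0.9985  0.0076]
 [ 0.9985 -0.0547  0.0098]
 [ 0.0102  0.007  -0.9999]] [-0.55938408 -1.01078446 -0.31703323] 0.01208386015283916 [ 24.58513854  13.21848573  59.7483731    0.34310527 106.40444277
  27.81846568]
```

View pics/w9.png

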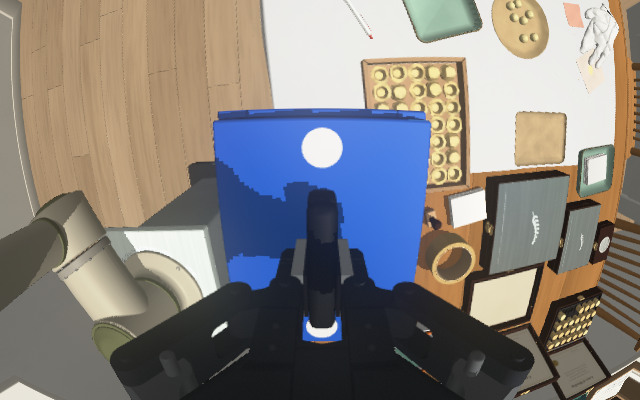

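The lid is held by the middle of its bar, level, with the white dots at (322,147) and (322,328). Next I'll carry it high over the press.

>>> apply_moves(
  motion=[
    {"tx": -3,"ty": 1.5,"tz": -0.3,"turn": -0.7,"jaw": -1},
    {"tx": -6.4,"ty": 3.1,"tz": -0.3,"turn": -1.4,"jaw": -1},
    {"tx": -9.6,"ty": 4.6,"tz": -0.3,"turn": -2,"jaw": -1},
    {"tx": -12.8,"ty": 6.2,"tz": -0.3,"turn": -2.7,"jaw": -1},
    {"tx": -16,"ty": 7.7,"tz": -0.3,"turn": -3.3,"jaw": -1},
  ],
)

```text
time_s: 11.97
position: [0.4653, 0.1468, 0.4179]
tool_rot: [[-0.004, 1.0, 0.006], [1.0, 0.004, 0.01], [0.01, 0.006, -1.0]]
ft_force: [0.3, 1.0, -2.9]
grip_width: 0.0119
```

>>> apply_moves(
  motion=[
    {"tx": -3.3,"ty": 1.4,"tz": 0,"turn": -0.7,"jaw": -1},
    {"tx": -6.6,"ty": 2.7,"tz": 0,"turn": -1.4,"jaw": -1},
    {"tx": -9.9,"ty": 4.1,"tz": 0,"turn": -2,"jaw": -1},
    {"tx": -13.2,"ty": 5.4,"tz": 0,"turn": -2.7,"jaw": -1},
    {"tx": -16.4,"ty": 6.8,"tz": 0,"turn": -3.3,"jaw": -1},
  ],
)

```text
time_s: 12.38
position: [0.534, -0.0189, 0.416]
tool_rot: [[-0.061, 0.998, 0.005], [0.998, 0.061, 0.01], [0.01, 0.005, -1.0]]
ft_force: [0.7, -0.5, -1.6]
grip_width: 0.0121
```

>>> apply_moves(
  motion=[
    {"tx": -3.4,"ty": 1.2,"tz": 0,"turn": -0.7,"jaw": -1},
    {"tx": -6.7,"ty": 2.3,"tz": 0,"turn": -1.4,"jaw": -1},
    {"tx": -10.1,"ty": 3.5,"tz": 0,"turn": -2,"jaw": -1},
    {"tx": -13.4,"ty": 4.7,"tz": 0,"turn": -2.7,"jaw": -1},
    {"tx": -16.8,"ty": 5.8,"tz": 0,"turn": -3.3,"jaw": -1},
  ],
)

```text
time_s: 12.8
position: [0.6026, -0.1846, 0.4136]
tool_rot: [[-0.119, 0.993, 0.003], [0.993, 0.119, 0.011], [0.01, 0.005, -1.0]]
ft_force: [0.9, -0.2, -2.0]
grip_width: 0.0124
```

>>> apply_moves(
  motion=[
    {"tx": 0,"ty": 0,"tz": 4,"turn": 0,"jaw": -1},
    {"tx": 0,"ty": 0,"tz": 8,"turn": 0,"jaw": -1},
    {"tx": 0,"ty": 0,"tz": 12,"turn": 0,"jaw": -1},
    {"tx": 0,"ty": 0,"tz": 16,"turn": 0,"jaw": -1},
    {"tx": 0,"ty": 0,"tz": 18,"turn": 0,"jaw": -1},
  ],
)

```text
time_s: 13.22
position: [0.6012, -0.1818, 0.2274]
tool_rot: [[-0.119, 0.993, -0.005], [0.993, 0.119, 0.015], [0.015, -0.003, -1.0]]
ft_force: [0.1, -0.3, -3.2]
grip_width: 0.0121
```

>>> apply_moves(
  motion=[
    {"tx": 0,"ty": 0,"tz": 0,"turn": 0,"jaw": -1},
    {"tx": 0,"ty": 0,"tz": 0,"turn": 0,"jaw": -1},
    {"tx": 0,"ty": 0,"tz": 0,"turn": 0,"jaw": -1},
  ],
)

```text
time_s: 13.47
position: [0.6016, -0.182, 0.2286]
tool_rot: [[-0.119, 0.993, -0.003], [0.993, 0.119, 0.014], [0.014, -0.002, -1.0]]
ft_force: [0.7, 1.0, -1.5]
grip_width: 0.0123
```

```bash
python3 snap.py w10; cat > lidm.py <<'E'
from h import *; import pickle,sys
# lid pose in tool frame from wrist (visible half) ; and case error
o=telemetry.observe(); T=np.array(o['position']);R=np.array(o['tool_rot']); print(o['time_s'],T,R.round(4).tolist(),o['grip_width'],np.round(o['ft_force'],1))
p,d,C=pickle.load(open(sys.argv[1]+'.pkl','rb')); W=cloud('wrist',d,C); L=(W-T)@R
H,S,V=cv2.split(cv2.cvtColor(p,cv2.COLOR_RGB2HSV)); blue=(H>100)&(H<130)&(S>120)
m=blue&(np.abs(L[...,0])<.09)&(np.abs(L[...,1])<.09)&(L[...,2]>.01)&(L[...,2]<.05); P=L[m]
zt=np.median(P[:,2]); Q=P[np.abs(P[:,2]-zt)<.006]
A=np.linalg.lstsq(np.c_[Q[:,:2],np.ones(len(Q))],Q[:,2],rcond=None)[0]
print('n',len(Q),'top z tool',zt,'slopes',A.round(4),'tool bounds',Q.min(0).round(4),Q.max(0).round(4))
print('rect tool mm',cv2.minAreaRect((Q[:,:2]*1000).astype(np.float32)))
M=p.max(2)*0+0
dot=(S<60)&(V>120)&(np.abs(L[...,0])<.08)&(np.abs(L[...,1])<.03)&(np.abs(L[...,2]-zt)<.006)
for s in (1,-1):
    q=L[dot&(s*L[...,0]>.04)]; print('dot',s,len(q),q.mean(0).round(4) if len(q) else '',((q.max(0)+q.min(0))/2).round(4) if len(q) else '')
E
python3 lidm.py w10; python3 meas.py w10|grep -E 'case|catch'
```

```text
13.5167 [ 0.60181772 -0.18209668  0.22930165] [[-0.119, 0.9929, -0.0019], [0.9928, 0.119, 0.0134], [0.0136, -0.0003, -0.9999]] 0.012023791587876627 [ 0.8  0.4 -1.6]
n 27719 top z tool 0.026166199014602244 slopes [0.0055 0.0062 0.026 ] tool bounds [-0.0714 -0.0561  0.0215] [0.0702 0.0561 0.0321]
rect tool mm ((-0.6675949096679688, -0.053493499755859375), (141.47816467285156, 111.86454772949219), 0.38820284605026245)
dot 1 1281 [0.0549 0.0002 0.0256] [0.0547 0.0003 0.0255]
dot -1 276 [-0.0609 -0.0003  0.0252] [-0.0607 -0.0004  0.0253]
case 471 [ 594.3 -108.5] [118.3   5.4] 7.3 mean [ 0.5979 -0.1077  0.0342]
catches 36 [ 603.4 -108.9] [38.1  0.1] 7.1 mean [ 0.6045 -0.1088  0.0407]
caseopen low 0
```

>>> apply_moves(
  motion=[
    {"tx": 0,"ty": 0.1,"tz": 3,"turn": 0,"jaw": -1},
    {"tx": 0,"ty": 0.1,"tz": 6,"turn": 0,"jaw": -1},
    {"tx": 0,"ty": 0.1,"tz": 8.5,"turn": 0,"jaw": -1},
    {"tx": 0,"ty": 0.1,"tz": 10,"turn": 0,"jaw": -1},
    {"tx": 0,"ty": 0.1,"tz": 10,"turn": 0,"jaw": -1},
  ],
)

```text
time_s: 13.93
position: [0.6021, -0.1804, 0.1276]
tool_rot: [[-0.119, 0.993, -0.005], [0.993, 0.119, 0.015], [0.015, -0.003, -1.0]]
ft_force: [-0.4, -0.1, -2.6]
grip_width: 0.0118
```

>>> apply_moves(
  motion=[
    {"tx": 0,"ty": 0,"tz": 0,"turn": 0,"jaw": -1},
    {"tx": 0,"ty": 0,"tz": 0,"turn": 0,"jaw": -1},
    {"tx": 0,"ty": 0,"tz": 0,"turn": 0,"jaw": -1},
  ],
)

```text
time_s: 14.18
position: [0.6029, -0.1808, 0.1297]
tool_rot: [[-0.119, 0.993, -0.001], [0.993, 0.119, 0.013], [0.013, 0.0, -1.0]]
ft_force: [-0.5, -0.8, -2.2]
grip_width: 0.0125
```

```bash
python3 snap.py w11; python3 lidm.py w11; python3 - <<'E'
from h import *
o=telemetry.observe(); T=np.array(o['position']);R=np.array(o['tool_rot'])
b=T+R@np.array([-.001,0,.0658]); print(b, R.T@(np.array([.6024,-.1804,.027])-b)*100)
E
```

```text
14.2333 [ 0.60274832 -0.18074296  0.12941816] [[-0.119, 0.9929, -0.0019], [0.9928, 0.119, 0.0134], [0.0135, -0.0003, -0.9999]] 0.012198517478508948 [ 0.3 -0.  -2.6]
n 27619 top z tool 0.025261086685195198 slopes [0.0064 0.0045 0.025 ] tool bounds [-0.072  -0.0549  0.02  ] [0.0701 0.0562 0.0312]
rect tool mm ((-1.063507080078125, 0.36031341552734375), (141.88168334960938, 111.21295928955078), 0.299459308385849)
dot 1 1281 [0.0548 0.0006 0.0247] [0.0545 0.0007 0.0249]
dot -1 283 [-0.0611 -0.      0.0241] [-0.0603 -0.      0.0242]
[ 0.6027441  -0.1808549   0.06361066] [-2.20361545e-04 -2.77772012e-02  3.66140501e+00]
```

>>> apply_moves(
  motion=[
    {"tx": 0,"ty": 0,"tz": 0.9,"turn": 0,"jaw": -1},
    {"tx": 0,"ty": 0,"tz": 1.8,"turn": 0,"jaw": -1},
    {"tx": 0,"ty": 0,"tz": 2.4,"turn": 0,"jaw": -1},
    {"tx": 0,"ty": 0,"tz": 3,"turn": 0,"jaw": -1},
    {"tx": 0,"ty": 0,"tz": 3,"turn": 0,"jaw": -1},
  ],
)

```text
time_s: 14.65
position: [0.6021, -0.18, 0.0976]
tool_rot: [[-0.119, 0.993, -0.005], [0.993, 0.119, 0.015], [0.015, -0.003, -1.0]]
ft_force: [0.3, 0.2, -3.3]
grip_width: 0.0122
```

>>> apply_moves(
  motion=[
    {"tx": 0,"ty": 0,"tz": 0.2,"turn": 0,"jaw": -1},
    {"tx": 0,"ty": 0,"tz": 0.4,"turn": 0,"jaw": -1},
    {"tx": 0,"ty": 0,"tz": 0.4,"turn": 0,"jaw": -1},
  ],
)

```text
time_s: 14.9
position: [0.602, -0.1799, 0.0933]
tool_rot: [[-0.119, 0.993, -0.005], [0.993, 0.119, 0.015], [0.015, -0.003, -1.0]]
ft_force: [-0.4, -0.5, -3.2]
grip_width: 0.0124
```

>>> apply_moves(
  motion=[
    {"tx": 0,"ty": 0,"tz": 0.1,"turn": 0,"jaw": -1},
    {"tx": 0,"ty": 0,"tz": 0.1,"turn": 0,"jaw": -1},
  ],
)

```text
time_s: 15.07
position: [0.6022, -0.18, 0.0927]
tool_rot: [[-0.119, 0.993, -0.004], [0.993, 0.119, 0.014], [0.015, -0.002, -1.0]]
ft_force: [-0.3, 0.1, 0.8]
grip_width: 0.012
```

>>> apply_moves(
  motion=[
    {"tx": 0,"ty": 0,"tz": 0,"turn": 0,"jaw": 0},
    {"tx": 0,"ty": 0,"tz": 0,"turn": 0,"jaw": 0},
    {"tx": 0,"ty": 0,"tz": 0,"turn": 0,"jaw": 0},
    {"tx": 0,"ty": 0,"tz": 0,"turn": 0,"jaw": 0},
    {"tx": 0,"ty": 0,"tz": 0,"turn": 0,"jaw": 0},
  ],
)

```text
time_s: 15.48
position: [0.6022, -0.18, 0.0927]
tool_rot: [[-0.119, 0.993, -0.004], [0.993, 0.119, 0.014], [0.015, -0.002, -1.0]]
ft_force: [-0.4, -0.5, 0.2]
grip_width: 0.0429
```

>>> apply_moves(
  motion=[
    {"tx": 0,"ty": 0,"tz": -3,"turn": 0,"jaw": 0},
    {"tx": 0,"ty": 0,"tz": -6,"turn": 0,"jaw": 0},
    {"tx": 0,"ty": 0,"tz": -9,"turn": 0,"jaw": 0},
    {"tx": 0,"ty": 0,"tz": -11,"turn": 0,"jaw": 0},
    {"tx": 0,"ty": 0,"tz": -11,"turn": 0,"jaw": 0},
  ],
)

```text
time_s: 15.9
position: [0.604, -0.1822, 0.2077]
tool_rot: [[-0.119, 0.993, 0.004], [0.993, 0.119, 0.01], [0.01, 0.005, -1.0]]
ft_force: [-0.6, -0.6, 0.2]
grip_width: 0.0426
```

>>> apply_moves(
  motion=[
    {"tx": 0,"ty": 0,"tz": 0,"turn": 0,"jaw": -1},
    {"tx": 0,"ty": 0,"tz": 0,"turn": 0,"jaw": -1},
    {"tx": 0,"ty": 0,"tz": 0,"turn": 0,"jaw": -1},
    {"tx": 0,"ty": 0,"tz": 0,"turn": 0,"jaw": -1},
  ],
)

```text
time_s: 16.23
position: [0.6037, -0.1821, 0.2066]
tool_rot: [[-0.119, 0.993, 0.002], [0.993, 0.119, 0.011], [0.011, 0.003, -1.0]]
ft_force: [-0.2, -0.7, 0.2]
grip_width: 0.0003
```

```bash
python3 snap.py w12; cat > lidw.py <<'E'
from h import *; import pickle,sys
o=telemetry.observe(); T=np.array(o['position']); print(o['time_s'],T,np.array(o['tool_rot']).round(4).tolist(),o['grip_width'],np.round(o['ft_force'],1))
p,d,C=pickle.load(open(sys.argv[1]+'.pkl','rb')); W=cloud('wrist',d,C)
H,S,V=cv2.split(cv2.cvtColor(p,cv2.COLOR_RGB2HSV)); blue=(H>100)&(H<130)&(S>120)
near=(np.abs(W[...,0]-.602)<.09)&(np.abs(W[...,1]+.18)<.1)&(W[...,2]>.05)&(W[...,2]<.08)
P=W[near&blue]; zt=np.median(P[:,2]); Q=P[np.abs(P[:,2]-zt)<.005]
A=np.linalg.lstsq(np.c_[Q[:,:2]-[.6024,-.1804],np.ones(len(Q))],Q[:,2],rcond=None)[0]
print(len(Q),'plane',A.round(4),cv2.minAreaRect((Q[:,:2]*1000).astype(np.float32)))
dot=near&(S<60)&(V>120)&(np.abs(W[...,2]-zt)<.006)
n,l,st,c=cv2.connectedComponentsWithStats(dot.astype(np.uint8))
for i in range(1,n):
    if st[i,4]>60: q=W[l==i]; print('dot',st[i,4],c[i].round(),((q.max(0)+q.min(0))/2).round(4),np.ptp(q,0).round(3),'z',np.median(q[:,2]).round(4))
E
python3 lidw.py w12
```

```text
16.2833 [ 0.60370865 -0.18211375  0.20666155] [[-0.1191, 0.9929, 0.002], [0.9928, 0.1191, 0.0113], [0.011, 0.0033, -0.9999]] 0.00041888563080739105 [ 0.5  0.1 -0.7]
15362 plane [-0.0001 -0.0012  0.0671] ((602.2822265625, -180.31625366210938), (111.37145233154297, 141.668212890625), 6.385795593261719)
dot 425 [320. 125.] [ 0.596  -0.1254  0.0677] [0.02  0.02  0.004] z 0.0676
```

View pics/w12.png

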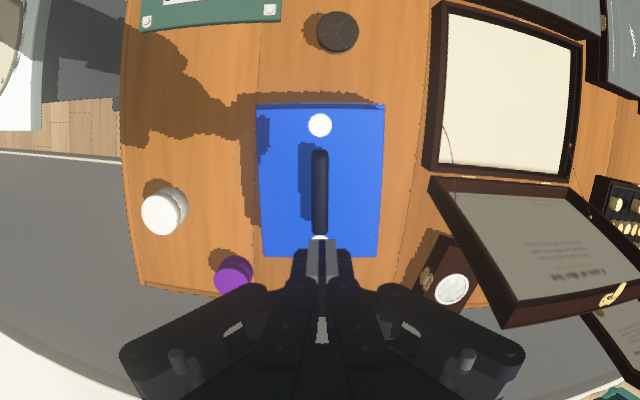

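The lid rests squarely on the raised catches: top at 67 mm, centre (0.6023,-0.1803), level. The left dot is at (320,125). Now I'll press the left end part way with the fingers shut.

>>> apply_moves(
  motion=[
    {"tx": 3,"ty": -0.1,"tz": 0,"turn": 0,"jaw": -1},
    {"tx": 5.6,"ty": -0.1,"tz": 3,"turn": 0,"jaw": -1},
    {"tx": 5.6,"ty": -0.1,"tz": 6.5,"turn": 0,"jaw": -1},
    {"tx": 5.6,"ty": -0.1,"tz": 9.5,"turn": 0,"jaw": -1},
    {"tx": 5.6,"ty": -0.1,"tz": 11,"turn": 0,"jaw": -1},
  ],
)

```text
time_s: 16.7
position: [0.5946, -0.1242, 0.0932]
tool_rot: [[-0.12, 0.993, -0.004], [0.993, 0.12, 0.014], [0.014, -0.002, -1.0]]
ft_force: [0.3, 0.6, -0.3]
grip_width: -0.0002
```

>>> apply_moves(
  motion=[
    {"tx": 0,"ty": 0,"tz": 0,"turn": 0,"jaw": -1},
    {"tx": 0,"ty": 0,"tz": 0,"turn": 0,"jaw": -1},
  ],
)

```text
time_s: 16.87
position: [0.594, -0.1239, 0.092]
tool_rot: [[-0.12, 0.993, -0.007], [0.993, 0.12, 0.015], [0.016, -0.005, -1.0]]
ft_force: [0.2, -0.3, 0.8]
grip_width: 0.0002
```

>>> apply_moves(
  motion=[
    {"tx": -0.1,"ty": 0.2,"tz": 0.4,"turn": 0,"jaw": -1},
    {"tx": -0.1,"ty": 0.2,"tz": 0.7,"turn": 0,"jaw": -1},
    {"tx": -0.1,"ty": 0.2,"tz": 0.9,"turn": 0,"jaw": -1},
    {"tx": -0.1,"ty": 0.2,"tz": 1.1,"turn": 0,"jaw": -1},
    {"tx": -0.1,"ty": 0.2,"tz": 1.2,"turn": 0,"jaw": -1},
  ],
)

```text
time_s: 17.28
position: [0.5965, -0.1242, 0.0812]
tool_rot: [[-0.12, 0.993, -0.005], [0.993, 0.12, 0.015], [0.015, -0.003, -1.0]]
ft_force: [-0.5, 3.0, 8.2]
grip_width: 0.0
```

>>> apply_moves(
  motion=[
    {"tx": 0,"ty": 0,"tz": -3,"turn": 0,"jaw": -1},
    {"tx": 0,"ty": 0,"tz": -5.5,"turn": 0,"jaw": -1},
    {"tx": -4,"ty": 0,"tz": -5.5,"turn": 0,"jaw": -1},
    {"tx": -8,"ty": -0.1,"tz": -5.5,"turn": 0,"jaw": -1},
    {"tx": -11.2,"ty": -0.1,"tz": -5.5,"turn": 0,"jaw": -1},
  ],
)

```text
time_s: 17.7
position: [0.6095, -0.2386, 0.1358]
tool_rot: [[-0.12, 0.993, -0.003], [0.993, 0.12, 0.013], [0.013, -0.001, -1.0]]
ft_force: [-0.6, -0.2, -0.4]
grip_width: 0.0004
```

>>> apply_moves(
  motion=[
    {"tx": 0,"ty": 0,"tz": 0,"turn": 0,"jaw": -1},
    {"tx": 0,"ty": 0,"tz": 2,"turn": 0,"jaw": -1},
    {"tx": 0,"ty": 0,"tz": 4,"turn": 0,"jaw": -1},
    {"tx": 0,"ty": 0,"tz": 4.2,"turn": 0,"jaw": -1},
    {"tx": 0,"ty": 0,"tz": 4.2,"turn": 0,"jaw": -1},
  ],
)

```text
time_s: 18.12
position: [0.6091, -0.2377, 0.0933]
tool_rot: [[-0.12, 0.993, -0.004], [0.993, 0.12, 0.014], [0.015, -0.002, -1.0]]
ft_force: [-0.2, 0.0, 0.5]
grip_width: 0.0002
```

Press the right end home: the target TCP z is about 0.077, with a slight overpress.

>>> apply_moves(
  motion=[
    {"tx": 0.1,"ty": 0,"tz": 0.5,"turn": 0,"jaw": -1},
    {"tx": 0.1,"ty": 0,"tz": 0.9,"turn": 0,"jaw": -1},
    {"tx": 0.1,"ty": 0,"tz": 1.2,"turn": 0,"jaw": -1},
    {"tx": 0.1,"ty": 0,"tz": 1.4,"turn": 0,"jaw": -1},
    {"tx": 0.1,"ty": 0,"tz": 1.6,"turn": 0,"jaw": -1},
  ],
)

```text
time_s: 18.53
position: [0.6095, -0.2374, 0.0789]
tool_rot: [[-0.12, 0.993, -0.002], [0.993, 0.12, 0.011], [0.011, -0.0, -1.0]]
ft_force: [-1.8, -2.5, 7.5]
grip_width: -0.0004
```

>>> apply_moves(
  motion=[
    {"tx": 0,"ty": 0,"tz": 0.15,"turn": 0,"jaw": -1},
    {"tx": 0,"ty": 0,"tz": 0.2,"turn": 0,"jaw": -1},
    {"tx": 0,"ty": 0,"tz": 0.2,"turn": 0,"jaw": -1},
  ],
)

```text
time_s: 18.78
position: [0.6096, -0.2376, 0.0781]
tool_rot: [[-0.12, 0.993, -0.001], [0.993, 0.12, 0.01], [0.01, 0.001, -1.0]]
ft_force: [-1.8, -0.7, 4.9]
grip_width: -0.0002
```

>>> apply_moves(
  motion=[
    {"tx": 0,"ty": 0,"tz": 0.2,"turn": 0,"jaw": -1},
    {"tx": 0,"ty": 0,"tz": 0.3,"turn": 0,"jaw": -1},
    {"tx": 0,"ty": 0,"tz": 0.3,"turn": 0,"jaw": -1},
  ],
)

```text
time_s: 19.03
position: [0.6096, -0.2378, 0.0775]
tool_rot: [[-0.121, 0.993, 0.001], [0.993, 0.121, 0.009], [0.009, 0.002, -1.0]]
ft_force: [-4.9, 1.5, 13.4]
grip_width: -0.0002
```

>>> apply_moves(
  motion=[
    {"tx": 0,"ty": 0,"tz": -3,"turn": 0,"jaw": -1},
    {"tx": 0,"ty": 0,"tz": -5.5,"turn": 0,"jaw": -1},
    {"tx": 4,"ty": 0,"tz": -5.5,"turn": 0,"jaw": -1},
    {"tx": 8,"ty": 0.1,"tz": -5.5,"turn": 0,"jaw": -1},
    {"tx": 11.4,"ty": 0.1,"tz": -5.5,"turn": 0,"jaw": -1},
  ],
)

```text
time_s: 19.45
position: [0.5965, -0.1232, 0.1342]
tool_rot: [[-0.12, 0.993, 0.002], [0.993, 0.12, 0.009], [0.008, 0.003, -1.0]]
ft_force: [1.0, -0.0, -0.1]
grip_width: 0.0004
```

>>> apply_moves(
  motion=[
    {"tx": 0,"ty": 0,"tz": 0,"turn": 0,"jaw": -1},
    {"tx": 0,"ty": 0,"tz": 2,"turn": 0,"jaw": -1},
    {"tx": 0,"ty": 0,"tz": 4,"turn": 0,"jaw": -1},
    {"tx": 0,"ty": 0,"tz": 4.5,"turn": 0,"jaw": -1},
    {"tx": 0,"ty": 0,"tz": 4.5,"turn": 0,"jaw": -1},
  ],
)

```text
time_s: 19.87
position: [0.596, -0.1227, 0.0882]
tool_rot: [[-0.12, 0.993, -0.001], [0.993, 0.12, 0.01], [0.01, 0.0, -1.0]]
ft_force: [-0.3, -0.4, -0.1]
grip_width: 0.0
```

>>> apply_moves(
  motion=[
    {"tx": -0.1,"ty": 0,"tz": 0.5,"turn": 0,"jaw": -1},
    {"tx": -0.1,"ty": 0,"tz": 0.8,"turn": 0,"jaw": -1},
    {"tx": -0.1,"ty": 0,"tz": 1.1,"turn": 0,"jaw": -1},
    {"tx": -0.1,"ty": 0,"tz": 1.3,"turn": 0,"jaw": -1},
    {"tx": -0.1,"ty": 0,"tz": 1.3,"turn": 0,"jaw": -1},
  ],
)

```text
time_s: 20.28
position: [0.5965, -0.1235, 0.0771]
tool_rot: [[-0.12, 0.993, 0.001], [0.993, 0.12, 0.009], [0.009, 0.002, -1.0]]
ft_force: [-3.4, 2.4, 11.7]
grip_width: -0.0
```

>>> apply_moves(
  motion=[
    {"tx": 0,"ty": 0,"tz": 0.2,"turn": 0,"jaw": -1},
    {"tx": 0,"ty": 0,"tz": 0.4,"turn": 0,"jaw": -1},
    {"tx": 0,"ty": 0,"tz": 0.4,"turn": 0,"jaw": -1},
  ],
)

```text
time_s: 20.53
position: [0.5966, -0.1235, 0.077]
tool_rot: [[-0.12, 0.993, 0.003], [0.993, 0.12, 0.008], [0.008, 0.004, -1.0]]
ft_force: [-11.9, 4.0, 28.3]
grip_width: 0.0004
```

The left end is at a hard stop (28 N with no travel). I'll press the right end again just as firmly, then lift and check.

>>> apply_moves(
  motion=[
    {"tx": 0,"ty": 0,"tz": -3,"turn": 0,"jaw": -1},
    {"tx": 0,"ty": 0,"tz": -5.5,"turn": 0,"jaw": -1},
    {"tx": -4,"ty": 0,"tz": -5.5,"turn": 0,"jaw": -1},
    {"tx": -8,"ty": -0.1,"tz": -5.5,"turn": 0,"jaw": -1},
    {"tx": -11.3,"ty": -0.1,"tz": -5.5,"turn": 0,"jaw": -1},
  ],
)

```text
time_s: 20.95
position: [0.6093, -0.2385, 0.1324]
tool_rot: [[-0.121, 0.993, 0.005], [0.993, 0.121, 0.006], [0.006, 0.006, -1.0]]
ft_force: [1.1, 0.7, -0.8]
grip_width: 0.0
```

>>> apply_moves(
  motion=[
    {"tx": 0,"ty": 0,"tz": 0,"turn": 0,"jaw": -1},
    {"tx": 0,"ty": 0,"tz": 2,"turn": 0,"jaw": -1},
    {"tx": 0,"ty": 0,"tz": 4,"turn": 0,"jaw": -1},
    {"tx": 0,"ty": 0,"tz": 4.5,"turn": 0,"jaw": -1},
    {"tx": 0,"ty": 0,"tz": 4.5,"turn": 0,"jaw": -1},
  ],
)

```text
time_s: 21.37
position: [0.609, -0.2378, 0.0863]
tool_rot: [[-0.121, 0.993, 0.003], [0.993, 0.121, 0.008], [0.008, 0.004, -1.0]]
ft_force: [-0.0, -0.3, -0.0]
grip_width: -0.0001
```

>>> apply_moves(
  motion=[
    {"tx": 0,"ty": 0,"tz": 0.5,"turn": 0,"jaw": -1},
    {"tx": 0,"ty": 0,"tz": 0.8,"turn": 0,"jaw": -1},
    {"tx": 0,"ty": 0,"tz": 1.1,"turn": 0,"jaw": -1},
    {"tx": 0,"ty": 0,"tz": 1.3,"turn": 0,"jaw": -1},
    {"tx": 0,"ty": 0,"tz": 1.3,"turn": 0,"jaw": -1},
  ],
)

```text
time_s: 21.78
position: [0.6095, -0.2378, 0.077]
tool_rot: [[-0.121, 0.993, 0.006], [0.993, 0.121, 0.006], [0.005, 0.006, -1.0]]
ft_force: [-8.4, 3.8, 20.9]
grip_width: -0.0
```

>>> apply_moves(
  motion=[
    {"tx": 0,"ty": 0,"tz": 0.2,"turn": 0,"jaw": -1},
    {"tx": 0,"ty": 0,"tz": 0.3,"turn": 0,"jaw": -1},
    {"tx": 0,"ty": 0,"tz": 0.3,"turn": 0,"jaw": -1},
  ],
)

```text
time_s: 22.03
position: [0.6101, -0.2379, 0.077]
tool_rot: [[-0.122, 0.993, 0.009], [0.993, 0.122, 0.004], [0.003, 0.009, -1.0]]
ft_force: [-6.6, 3.2, 17.2]
grip_width: -0.0001
```

>>> apply_moves(
  motion=[
    {"tx": 0,"ty": 0,"tz": -4,"turn": 0,"jaw": -1},
    {"tx": 0,"ty": 0,"tz": -8,"turn": 0,"jaw": -1},
    {"tx": 0,"ty": 0,"tz": -12,"turn": 0,"jaw": -1},
    {"tx": -2,"ty": 0,"tz": -16,"turn": 0,"jaw": -1},
    {"tx": -2,"ty": 0,"tz": -18,"turn": 0,"jaw": -1},
  ],
)

```text
time_s: 22.45
position: [0.6114, -0.2604, 0.262]
tool_rot: [[-0.121, 0.993, 0.014], [0.993, 0.121, -0.0], [-0.002, 0.014, -1.0]]
ft_force: [0.4, -0.1, 0.4]
grip_width: 0.0001
```

>>> apply_moves(
  motion=[
    {"tx": 0,"ty": 0,"tz": 0,"turn": 0,"jaw": -1},
    {"tx": 0,"ty": 0,"tz": 0,"turn": 0,"jaw": -1},
    {"tx": 0,"ty": 0,"tz": 0,"turn": 0,"jaw": -1},
  ],
)

```text
time_s: 22.7
position: [0.6111, -0.26, 0.2608]
tool_rot: [[-0.121, 0.993, 0.013], [0.993, 0.121, 0.001], [-0.001, 0.013, -1.0]]
ft_force: [-0.5, 0.6, -0.3]
grip_width: 0.0001
```

```bash
python3 snap.py w13; python3 lidw.py w13; python3 meas.py w13 | grep white; python3 - <<'E'
from h import *
p,d=get_image('top'); W=cloud('top',d); W0=cloud('top',np.load('top0.npz')['d'])
for n,u,v,r,z in (('white',414,236,12,.03),('tape',320,167,18,.035),('stamp',295,180,9,.02)):
    for w in (W0,W):
        S=w[v-r:v+r+1,u-r:u+r+1].reshape(-1,3); S=S[(S[:,2]>z)&(S[:,2]<.08)]; print(n,len(S),S.mean(0).round(4))
s=get_image('scene')[0]; a=cv2.resize(s[220:320,180:330,::-1],(600,400),interpolation=cv2.INTER_CUBIC); cv2.imwrite('pics/end.png',a)
E
```

```text
22.75 [ 0.6110541  -0.25987569  0.26009673] [[-0.121, 0.9926, 0.0114], [0.9927, 0.121, 0.0016], [0.0002, 0.0115, -0.9999]] -4.434420215891454e-05 [ 0.3 -0.2 -0.8]
12084 plane [-0.0009 -0.0008  0.06  ] ((602.5494384765625, -180.71810913085938), (111.85839080810547, 140.3115234375), 6.379404544830322)
dot 278 [320.  44.] [ 0.596  -0.1253  0.0604] [0.019 0.019 0.004] z 0.0606
dot 277 [320. 150.] [ 0.6092 -0.2367  0.0608] [0.02  0.019 0.005] z 0.0607
white 1155 [ 427.2 -241.2] [47.7 48.3] 81.5 mean [ 0.4292 -0.2402  0.0396]
white 171 [ 0.424  -0.2393  0.0397]
white 0 [nan nan nan]
tape 263 [0.6433 0.0791 0.0466]
tape 256 [0.6442 0.0788 0.0467]
stamp 41 [0.5968 0.1658 0.0404]
stamp 37 [0.5965 0.1661 0.0425]<stdin>:5: RuntimeWarning: Mean of empty slice.
  ret = um.true_divide(
```

View pics/end.png

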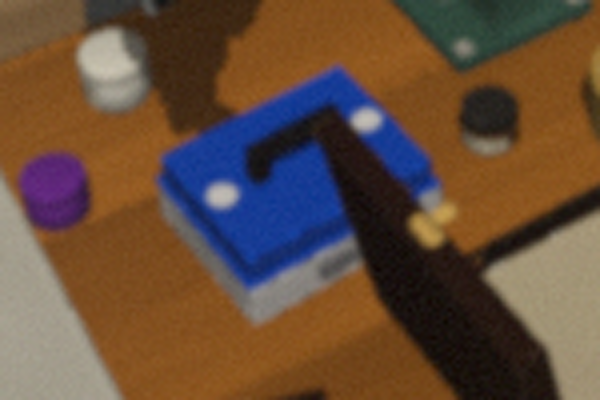

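The lid sits flush on the case, with dots at (222,195) and (367,121) and no orange showing. The white jar at (113,70) and the purple one are in place, and the arm is clear. I'm handing it in.

```bash
python3 -c "
from rig import close_job; print(close_job())"
```

```text
the job is handed in; nothing more can be done
None
```

The black-lidded jar is packed in the cradle, the lid is pressed home at both ends, and the job was handed in at about 23 s. `close_job()` gave no verdict.

- **Jar:** after release it stood upright about 1 mm from the cradle centre, with its base at about 4 mm. I could not recheck it once the lid was on.
- **Lid before pressing:** it rested level on the raised catches, with its top at 67 mm, under 1 mm off centre.
- **Pressing:** I pressed in turns: left part way, right, left, then right again. Both ends met a hard stop, at about 28 N on the left and 21 N on the right.
- **Lid at the end:** its top is at 60.0 mm with a slope of about 0.001. The press points read about 60.6 and 60.7 mm against the 62 mm limit. It is under 1 mm off centre and about 0.4° off square. The catches were not measured directly; no orange showed in the last picture.
- **Bystanders:** the tape roll and stamp were within 1 mm of where they started. The last top-camera check on the white-lidded jar failed because no points came back, probably because the arm was in the way. The wrist camera put it within about 5 mm of its starting place, and nothing touched it.
- **Arm:** it ended well clear of everything.

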